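# Fit a band clamp on the filter outlet and snug it

## Task

Slide the loose steel band clamp over the barbed stub of the filter head until its ring is fully home against the shoulder, with the screw housing standing on the ledge beside the stub. Then turn the wing key clockwise until the band is snug, without overtightening it or ramming the shoulder, let go, and leave the other things on the shelf where they are.

Things in the scene. Friction and masses are not known exactly. Their poses are not given: they have to be found in the camera images.
- clamp: Loose plain steel worm-drive band clamp, about 0.16 kg in all (varies), standing upright on the shelf. Origin on its underside below the ring's centre; z up, x along the ring's axis. The upright ring is at y 0; its screw housing stands beside it on the -y side, on the same level, joined by two thin straps.
- ring_centre (a point): Centre of the clamp's ring, 17 mm above the clamp's underside, axes as the clamp. Ring: inner diameter 28 mm, outer 34 mm, 14 mm long along x.
- housing_top (a point): Centre of the top face of the clamp's screw housing, a steel block 16 mm in x, 20 mm in y, 34 mm tall, centred 34 mm to -y of the ring's centre. Axes as the clamp. The screw axis is vertical through this point, the wing key on top.
- key: Steel wing key on the clamp's screw: plate 8 mm thick (its x), 24 mm wide (its y), 22 mm tall, from 3 to 25 mm above its origin, which is on the screw axis at the housing's top. At the start its x is within 0.25 rad of the clamp's x. Clockwise from above tightens. It stays where left, but springs back a little if loaded. Running free it needs 0.07 N m, and 0.008 N m more per newton of pad force.
- pad: Sprung pressure pad, 12 x 4 x 9 mm, in the ring on the housing side; the screw moves it 8 mm per radian towards the ring centre (clamp +y). Origin at its pressing face. Once it bites, its force grows about 130 N per rad of key. Tighten to 9 to 15 N; above 20 N it is crushed. On letting go it eases to 9 N or less, and to less if the clamp was held off to one side, so feel again; over 5 N must stay.
- filter: Fixed filter head. Origin on the shelf below the seat, z up. The barbed stub points along -x, axis 50 mm above the shelf. A black block, 75 x 100 mm, 80 mm tall (knob on top to 94 mm), begins 65 mm to +x of the seat and carries the stub on a 23 mm neck.
- stub_tip (a point): Centre of the stub's free end, 30 mm to -x of the seat; axes as the filter head. The stub is 16 mm in diameter with two 26 mm barb ridges, crests 15 and 22 mm to -x of the seat, ramps rising from the 21 mm tip. At the seat a rib on its +y side stands 12.6 mm from the axis, a stiff tongue on its -y side 8.2 to 13 mm, differing from run to run.
- seat (a point): On the stub axis, where the ring's centre lies when fully home against the shoulder (0.8 mm above it once the clamp stands on the ledge); axes as the filter head. Turns needed from there to snug: about 0.3 to 1.3 rad of the key, not to be told from the poses.
- ledge (a point): Point on the flat ledge of the filter head beside the stub, 34 mm to -y of the seat, 32.2 mm above the shelf. The ledge spans 16 mm to -x and 65 mm to +x of the seat, and 8 to 46 mm to -y of the stub axis. The housing of the seated clamp stands here.
- shoulder: Round shoulder at the root of the stub, 34 mm in diameter, 5 mm thick. Origin at the centre of the face the ring ends up against, 7 mm to +x of the seat.
- tweezer: Bystander: steel tweezer lying flat, 150 mm long along its x, 18 mm wide, 6 mm high; origin under its middle.
- feeding_ring: Bystander: plastic feeding ring lying flat, 70 mm across, 8 mm high; origin under its centre.
- suction_holder: Bystander: suction-cup holder, 40 mm across, 32 mm high; origin under its centre.
- dropper_bottle: Bystander: empty clear dropper bottle, 30 mm across, 75 mm high; origin under its centre.
Not all that is in view belongs to the job. Of the things shaped like the clamp, the steel one is meant. Of the things that look like the filter, the smallest one is meant.

How it is judged:
On the way, in this order (a step that is already met when the one before it is completed fails the run):
1. the ring is home on the stub, not yet tightened (distance between ring_centre and seat below 0.004 m and angle between the x axis of clamp and the x axis of filter, either way round below 0.15 rad and angle between the z axis of clamp and the z axis of filter, either way round below 0.15 rad and contact force between pad and filter below 4 N), for 0.2 s.
2. the screw is turned until the band grips the stub (distance between ring_centre and seat below 0.004 m and angle between the x axis of clamp and the x axis of filter, either way round below 0.15 rad and angle between the z axis of clamp and the z axis of filter, either way round below 0.15 rad and contact force between pad and filter above 5 N), for 0.2 s.
At the end, for the whole second after the job is handed in: The ring's centre is within 4 mm of the seat, the clamp's x and z axes are within 0.15 rad of the filter head's, the pad presses the stub with more than 5 N, and the clamp is at rest (all of step 2 and linear speed of clamp below 0.01 m/s); the robot touches nothing.
It fails at once if the pad presses the stub with more than 20 N (overtightened) (contact force between pad and filter above 20 N).
It fails at once if the clamp presses the shoulder with more than 30 N (rammed) (contact force between clamp and shoulder above 30 N).
It fails at once if a bystander is moved more than 30 mm (distance of any of tweezer, feeding_ring, suction_holder, dropper_bottle from where it was at the start of the episode above 0.03 m).
It also fails if it takes over 72 s, if anything falls off the work surface, if the arm or the gripper's body presses on something with over 40 N, if the wrist force passes 120 N, or if a joint passes its speed limit or range.

## Robot

A 6-joint arm with a two-finger parallel gripper is mounted at the origin on the work surface. World frame = base frame: x ahead of the robot, y to its left, z up, the work surface at z = 0. Lengths are in m, angles in rad, forces in N, time in s.
With the tool pointing down it reaches from about 0.225 to 0.875 m from the base axis. Payload 3.4 kg.
Tool frame: the origin (TCP) lies midway between the tips of the shut fingers; the grasp point (between the pads) lies 19 mm behind it (manip.grip_point_offset is the distance from the TCP to the grasp point, in m); z points along the fingers, y is the line along which they close (so a half turn about z gives the same grasp; the last joint's range is limited). The gripper opens to 85 mm and grips with 20 to 120 N. Pads are 22 mm wide; open, the fingers measure 114 mm over their backs; the gripper's body (76 mm by 85 mm) begins 54 mm behind the grasp point. The pads swing forward as they close: fully open they stand 13 mm farther back than shut.
Start: joints at [1.13, 0.276, 1.505, -0, 1.361, -0.121], TCP at [0.181, 0.546, 0.231] pointing down, gripper open.
Joint ranges: [-2.89, 2.89], [-0.75, 2.08], [0.22, 2.7], [-1.18, 4.32], [0.11, 2.71], [-2.7, 2.7]. Speed limits (rad/s): [2.57, 2.57, 3.14, 3.14, 3.14, 3.14].

## Interface

Orientations are given as a rotation vector (axis times angle).
In Python, from workcell import readout, imaging, order, manip gives the robot as it stands.
- The arm moves only by the tool arm_command, never from a script. Its argument "steps" is a list of rows, each an object of numbers: "x", "y", "z": the shift along the tool's x, y, z in cm; "wx", "wy", "wz": the turn, a rotation vector about the tool's x, y, z in degrees. In form: [{"x": .., "y": .., "z": .., "wx": .., "wy": .., "wz": ..}, ...]. A call has 1 to 5 rows; each row is the pose to reach, as a shift and turn from the pose commanded when the call began, along the tool's axes at that moment; what a row does not reach only later rows make up. A row lasts 1/12 s, in which the tool goes at most 41.7 mm and 7.16 degrees, less where a joint would pass 70% of its speed; a pose out of reach is approached as far as the arm can. A call with a gripper value outside its range is refused whole. "gripper" is the closure, from 0 (fully open) to 1 (shut), set as the call begins (left out, the last holds). The fingers move at their own pace and stop on an object; "force" is the grip in N (left out, the last holds). Time passes only in rows, so rows that repeat a pose let the fingers close. It gives the time, the measured TCP pose, the force, the opening and the grip force at its end, in the units of the state.
- readout.state(): the state, without advancing time (a new reading comes with each control period).
- imaging.snapshot(name): name is "side" or "top" or "wrist"; returns the picture (400x640x3 uint8, red, green, blue); there is no depth.
- imaging.calibration(name): a dict with "camera_matrix" (3x3 intrinsics, pixels), "eye" and "attitude" of the camera in the world. Camera axes: x right, y down, z forward; pixel columns grow to the right and rows downward; lengths in m; the calibration is good to about 2 mm. The wrist camera is an equidistant fisheye: a pixel r from the principal point sees the ray r / f radians off the axis. A picture is of the moment at which its call begins: read the wrist's pose just before it. calibration takes no time and is no camera call; for the wrist camera it gives the pose at the moment of the call.
- order.job_done(): hands the job in; it is judged then, once.
The state is a dict: "time_s": time; "joint_pos": joint angles; "qvel": joint speeds; "effort": joint torques, N m; "ee_pos": TCP position; "orientation": TCP orientation; "force": force on the tool from outside, world axes, zero at the start; "ft_torque": the same for the moment, N m; "opening": finger opening in m; "grip_force": force on a finger pad.
Only numpy, scipy, OpenCV 4.12 (cv2) and the standard library are available. Lean on these libraries where they do the work, as an engineer would, in place of code of your own. Each camera call takes 0.05 s, during which the arm holds its last target. There are 200 camera calls.

## Working session

There is one attempt and no reset: what is moved stays moved. The work goes in short steps, Python scripts to look and compute and a tool call to move; the robot and the scene stay as the last step left them, time stands still between calls to the robot, and variables do not carry over. Pictures are saved under pics/ and viewed, at most 10 in all, crops included, and the job is handed in when it is done.

Besides the shell and the picture viewer there is one more tool, called after "Request:" as name([rows], argument=value, ...), one row to a line, values as JSON. arm_command: Moves the arm, as the interface text tells. Its arguments: {"type":"object","properties":{"steps":{"type":"array","items":{"type":"object","properties":{"x":{"type":"number"},"y":{"type":"number"},"z":{"type":"number"},"wx":{"type":"number"},"wy":{"type":"number"},"wz":{"type":"number"}}}},"gripper":{"type":"number"},"force":{"type":"number"}},"required":["steps"]}

```bash
mkdir -p pics; ls
python3 - <<'E'
from workcell import readout, imaging, order, manip
import cv2,numpy as np
print(readout.state()); print([a for a in dir(manip) if a[0]!='_'])
for n in("top","side"):
    im=imaging.snapshot(n); cv2.imwrite(f"pics/{n}0.png",im[:,:,::-1]); print(n,imaging.calibration(n))
E
```

```text
pics
{'time_s': 0.0, 'joint_pos': array([ 1.12999331e+00,  2.76617553e-01,  1.50616546e+00,  1.36580845e-05,
        1.36066703e+00, -1.21017764e-01]), 'qvel': array([ 0.00025291, -0.00065754, -0.00112852,  0.00088607, -0.00065818,
        0.00047859]), 'effort': array([ 1.58296280e-04, -4.16775155e+01, -2.45802605e+01, -1.85791937e-04,
        1.12194935e-02,  1.92972124e-05]), 'ee_pos': array([0.18054069, 0.54536248, 0.23041395]), 'orientation': array([-5.00100103e-01, -3.10099674e+00,  2.79693491e-03]), 'force': array([-0.33010122, -0.16162012, -0.6962277 ]), 'ft_torque': array([ 8.68328813e-02,  6.24713552e-05, -8.03676287e-02]), 'grip_force': 0.0, 'opening': 0.08558607067431545}
['MotionError', 'grip_point_offset']
top {'camera_matrix': array([[417.43056241,   0.        , 318.6960763 ],
       [  0.        , 417.43056241, 204.05430516],
       [  0.        ,   0.        ,   1.        ]]), 'eye': array([ 0.33766242, -0.00279465,  1.21875939]), 'attitude': array([-2.22690459,  2.17457364, -0.0355645 ])}
side {'camera_matrix': array([[400.4335833 ,   0.        , 318.15224816],
       [  0.        , 400.4335833 , 198.21063569],
       [  0.        ,   0.        ,   1.        ]]), 'eye': array([0.12435307, 0.81607318, 0.83002278]), 'attitude': array([-0.38683973,  2.72569732, -1.20583078])}
```

View pics/top0.png

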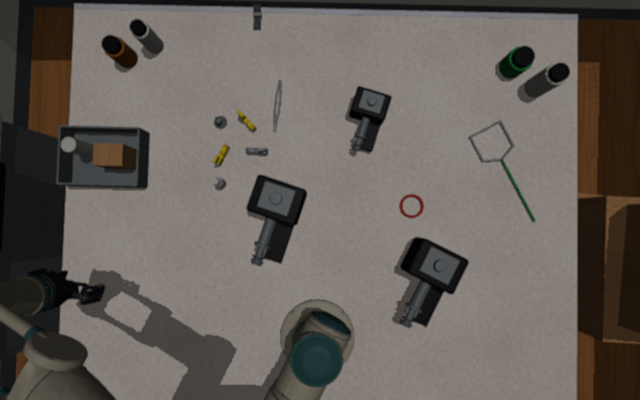

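View pics/side0.png

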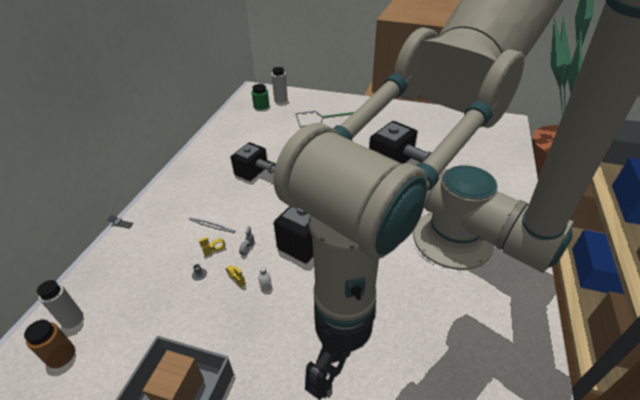

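Candidates for the clamp are the grey one at (257,152) and the yellow ones at (246,121) and (222,155). I take the grey steel one. Candidates for the filter are (371,115), (275,215) and (430,280). I take (371,115), the smallest. Next is one close crop to check both.

```bash
cat > h.py <<'E'
from workcell import readout, imaging, order, manip
import cv2,numpy as np
from scipy.spatial.transform import Rotation as R
def ray(n,px,cal=None):
    c=cal or imaging.calibration(n);K=c["camera_matrix"]
    p=(np.array(px,float)-K[:2,2])/K[0,0]
    if n=="wrist":
        r=np.hypot(*p); d=np.array([*(p/max(r,1e-9)*np.sin(r)),np.cos(r)])
    else: d=np.array([*p,1.])
    return c["eye"],R.from_rotvec(c["attitude"]).apply(d)
def at(n,px,z,cal=None):
    e,d=ray(n,px,cal); return e+d*(z-e[2])/d[2]
def proj(n,X,cal=None):
    c=cal or imaging.calibration(n);K=c["camera_matrix"]
    v=R.from_rotvec(c["attitude"]).inv().apply(np.asarray(X)-c["eye"])
    if n=="wrist":
        th=np.arctan2(np.hypot(v[0],v[1]),v[2]); q=v[:2]/np.hypot(v[0],v[1])*th
    else: q=v[:2]/v[2]
    return q*K[0,0]+K[:2,2]
E
python3 - <<'E'
from h import *
im=cv2.imread("pics/top0.png")
a=cv2.resize(im[70:170,200:300],(400,400),interpolation=cv2.INTER_CUBIC)
b=cv2.resize(im[75:175,320:420],(400,400),interpolation=cv2.INTER_CUBIC)
cv2.imwrite("pics/crop1.png",np.hstack([a,b]))
E
```

```text
(no output)
```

View pics/crop1.png

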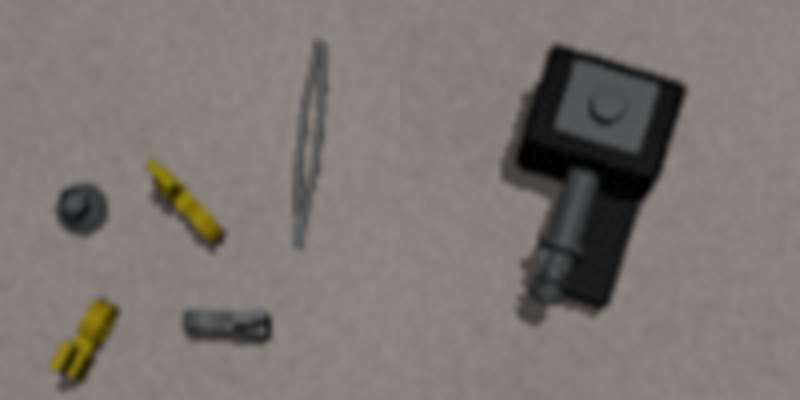

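Run:
```python
from h import *
q=lambda cx,cy,ox=200,oy=70:(cx/4+ox-.4,cy/4+oy-.4)
for nm,p,z in[("ringL",(186,322),.02),("hous end",(271,326),.03),("ring top",(205,324),.034),("key",(250,322),.055)]:print(nm,q(*p),at("top",q(*p),z))
f=lambda x,y:(x/4-100+320-.4,y/4+75-.4)
for nm,p,z in[("knob",(607,103),.094),("tip",(543,288),.05),("neck at block",(583,172),.055),("TL",(556,45),.08),("TR",(686,86),.08),("plateTL",(575,55),.08),("BR",(651,195),.08),("BL",(520,158),.08)]:print(nm,at("top",f(*p),z))
s=readout.state();print(R.from_rotvec(s["orientation"]).as_matrix()); print(imaging.calibration("wrist"),manip.grip_point_offset)
```

```text
ringL (246.1, 150.1) [0.53242415 0.21623284 0.02      ]
hous end (267.35, 151.1) [0.52933448 0.15342593 0.03      ]
ring top (250.85, 150.6) [0.5290298  0.20006333 0.034     ]
key (262.1, 150.1) [0.52777992 0.16494734 0.055     ]
knob [ 0.66429667 -0.13396381  0.094     ]
tip [ 0.54459487 -0.09661625  0.05      ]
neck at block [ 0.62629887 -0.12260626  0.055     ]
TL [ 0.70793307 -0.09968817  0.08      ]
TR [ 0.68141752 -0.1897233   0.08      ]
plateTL [ 0.70126179 -0.11291639  0.08      ]
BR [ 0.6052402  -0.16702665  0.08      ]
BL [ 0.62881227 -0.07654511  0.08      ]
[[-9.49295332e-01  3.14384966e-01 -6.82447632e-04]
 [ 3.14385651e-01  9.49294215e-01 -1.46800928e-03]
 [ 1.86323541e-04 -1.60812610e-03 -9.99998690e-01]]
{'camera_matrix': array([[309.70691629,   0.        , 318.3065175 ],
       [  0.        , 309.70691629, 204.54040611],
       [  0.        ,   0.        ,   1.        ]]), 'eye': array([0.1166441 , 0.5671743 , 0.37256159]), 'attitude': array([2.36117046, 1.70371745, 0.23177562])} 0.0187
```

```bash
cat >> h.py <<'E'
def go(pos,yaw,ref=None):
    """tool y at world angle yaw, tool z down: print shift (cm), turn (deg) from commanded ~ measured pose"""
    s=readout.state(); p,Rc=s["ee_pos"],R.from_rotvec(s["orientation"])
    y=np.array([np.cos(yaw),np.sin(yaw),0]);z=np.array([0,0,-1.]);x=np.cross(y,z)
    Rt=R.from_matrix(np.array([x,y,z]).T)
    print("shift cm",np.round(Rc.inv().apply(np.array(pos)-p)*100,2),"turn deg",np.round((Rc.inv()*Rt).as_rotvec(degrees=True),2),"pos",np.round(p,4),"F",np.round(s["force"],2),"T",np.round(s["ft_torque"],3),"t",s["time_s"])
E
python3 -c "
from h import *
go((.529,.165,.16),0)"
```

```text
shift cm [-45.04 -25.15   7.09] turn deg [-9.000e-02  5.000e-02  7.168e+01] pos [0.1806 0.5454 0.2305] F [ 0.02  0.3  -0.09] T [-0.011  0.006 -0.015] t 0.1
```

Request:
arm_command([
  {"x":-3.5,"y":-1.9,"z":0,"wz":7},
  {"x":-7,"y":-3.9,"z":0,"wz":14},
  {"x":-10.5,"y":-5.8,"z":0,"wz":21},
  {"x":-14,"y":-7.8,"z":0,"wz":28},
  {"x":-17.5,"y":-9.7,"z":0,"wz":35},
], gripper=0.2)

```text
invalid input at $.steps[0]: expected keys x, y, z, wx, wy, wz
```

```bash
python3 -c "
from h import *
go((.529,.165,.16),0)"
```

```text
shift cm [-45.04 -25.15   7.09] turn deg [-9.000e-02  5.000e-02  7.168e+01] pos [0.1806 0.5454 0.2305] F [ 0.02  0.3  -0.09] T [-0.011  0.006 -0.015] t 0.1
```

Request:
arm_command([
  {"x":-3.5,"y":-1.9,"z":0,"wx":0,"wy":0,"wz":7},
  {"x":-7,"y":-3.9,"z":0,"wx":0,"wy":0,"wz":14},
  {"x":-10.5,"y":-5.8,"z":0,"wx":0,"wy":0,"wz":21},
  {"x":-14,"y":-7.8,"z":0,"wx":0,"wy":0,"wz":28},
  {"x":-17.5,"y":-9.7,"z":0,"wx":0,"wy":0,"wz":35},
], gripper=0.2)

```text
time_s: 0.52
ee_pos: [0.3169, 0.3971, 0.2309]
orientation: [-1.417, -2.804, 0.001]
force: [1.7, -0.1, -0.7]
opening: 0.0683
grip_force: 0.0
```

```bash
python3 -c "
from h import *
go((.529,.165,.16),0)"
```

```text
shift cm [-31.26   3.32   7.1 ] turn deg [-4.000e-02  2.000e-02  3.638e+01] pos [0.3169 0.3971 0.2309] F [ 1.72 -0.11 -0.71] T [-0.004  0.001 -0.003] t 0.5167
```

Request:
arm_command([
  {"x":-4,"y":0.5,"z":0,"wx":0,"wy":0,"wz":7},
  {"x":-8,"y":1,"z":0,"wx":0,"wy":0,"wz":14},
  {"x":-12,"y":1.5,"z":0,"wx":0,"wy":0,"wz":21},
  {"x":-16,"y":2,"z":1,"wx":0,"wy":0,"wz":28},
  {"x":-20,"y":2.4,"z":3,"wx":0,"wy":0,"wz":35},
])

```text
time_s: 0.93
ee_pos: [0.456, 0.2536, 0.2042]
orientation: [2.194, 2.245, 0.008]
force: [0.3, 0.5, 1.2]
opening: 0.0687
grip_force: 0.0
```

```bash
python3 -c "
from h import *
go((.529,.165,.16),0)"
```

```text
shift cm [-9.03  7.08  4.44] turn deg [ 0.29 -0.1   1.31] pos [0.456  0.2536 0.2042] F [0.27 0.47 1.24] T [0.053 0.026 0.019] t 0.9333
```

Request:
arm_command([
  {"x":-3,"y":2.4,"z":1,"wx":0,"wy":0,"wz":1},
  {"x":-6,"y":4.8,"z":2,"wx":0,"wy":0,"wz":1.3},
  {"x":-9,"y":7,"z":3.2,"wx":0,"wy":0,"wz":1.3},
  {"x":-9,"y":7,"z":4,"wx":0,"wy":0,"wz":1.3},
  {"x":-9,"y":7,"z":4,"wx":0,"wy":0,"wz":1.3},
])

```text
time_s: 1.35
ee_pos: [0.5252, 0.165, 0.1602]
orientation: [-2.216, -2.222, 0.006]
force: [-0.5, -0.5, -0.1]
opening: 0.068
grip_force: 0.0
```

Run:
```python
from h import *
c=imaging.calibration("wrist");im=imaging.snapshot("wrist");np.save("c1.npy",c,allow_pickle=True)
cv2.imwrite("pics/w1.png",im[:,:,::-1])
u=proj("wrist",(.529,.18,.03),c);print(u,c["eye"])
go((.529,.165,.16),0)
```

```text
[322.65686226 180.1906769 ] [0.52655315 0.23347028 0.30222762]
shift cm [-0.13  0.42  0.13] turn deg [-0.23 -0.    0.26] pos [0.5248 0.1663 0.1613] F [0.03 0.11 0.12] T [0.034 0.023 0.027] t 1.4
```

View pics/w1.png

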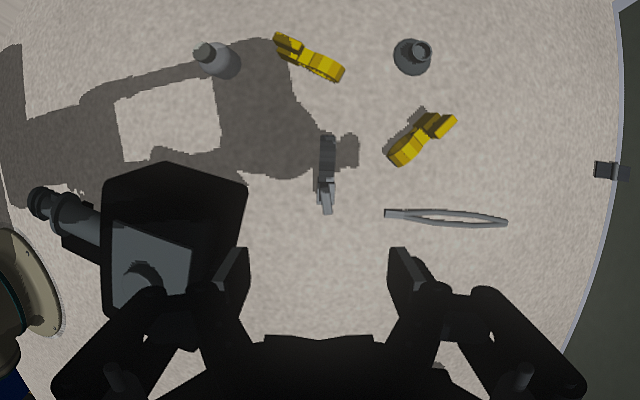

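Run:
```python
from h import *
im=cv2.imread("pics/w1.png")
cv2.imwrite("pics/w1c.png",cv2.resize(im[125:225,280:380],(600,600),interpolation=cv2.INTER_CUBIC))
```

```text
(no output)
```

View pics/w1c.png

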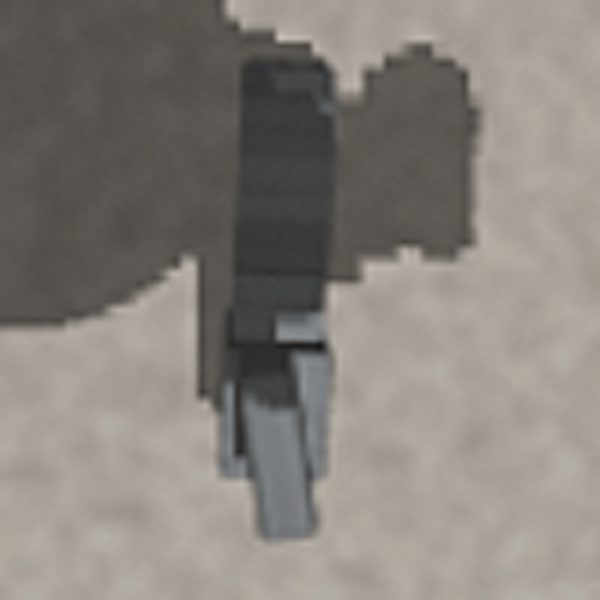

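The crop shows the steel clamp. The ring is at the top (crop x 240–330, y 60–340). The housing top runs from (222–328, 347) down to y 472, and the key plate from (270,402) to (289,537).

Run:
```python
from h import *
c=np.load("c1.npy",allow_pickle=True).item()
P=lambda p,z:at("wrist",(p[0]/6+280-.4,p[1]/6+125-.4),z,c)
d={"hLL":((222,473),.034),"hLR":((326,473),.034),"hUR":((329,350),.034),"hUL":((229,348),.034),"kF":((271,402),.059),"kN":((289,537),.059),"rT":((288,65),.017),"rL":((240,100),.03),"rR":((330,100),.03),"ringtopL":((237,190),.034),"ringtopR":((330,190),.034)}
for k,v in d.items():print(k,P(*v))
```

```text
hLL [0.52363138 0.15950813 0.034     ]
hLR [0.5392116 0.1595599 0.034    ]
hUR [0.53938894 0.17836058 0.034     ]
hUL [0.52465511 0.17860151 0.034     ]
kF [0.53048751 0.17632404 0.059     ]
kN [0.53309485 0.15732676 0.059     ]
rT [0.53346598 0.2193828  0.017     ]
rL [0.5261791  0.21484787 0.03      ]
rR [0.53931173 0.21492624 0.03      ]
ringtopL [0.52578106 0.20201489 0.034     ]
ringtopR [0.53925123 0.20208569 0.034     ]
```

Request:
arm_command([
  {"x":0.3,"y":0.67,"z":3,"wx":0,"wy":0,"wz":0.3},
  {"x":0.3,"y":0.67,"z":6.5,"wx":0,"wy":0,"wz":0.3},
  {"x":0.3,"y":0.67,"z":10,"wx":0,"wy":0,"wz":0.3},
  {"x":0.3,"y":0.67,"z":12.5,"wx":0,"wy":0,"wz":0.3},
  {"x":0.3,"y":0.67,"z":12.5,"wx":0,"wy":0,"wz":0.3},
], gripper=0.5)

```text
time_s: 1.82
ee_pos: [0.5274, 0.1708, 0.0337]
orientation: [-2.213, -2.221, 0.013]
force: [0.1, 0.6, 0.2]
opening: 0.0425
grip_force: 0.0
```

Run:
```python
from h import *
c=imaging.calibration("wrist");im=imaging.snapshot("wrist")
go((.5315,.169,.006),0)
cv2.imwrite("pics/w2.png",cv2.resize(im[100:300,220:420],(600,600),interpolation=cv2.INTER_CUBIC)[:,:,::-1])
```

```text
shift cm [-0.2   0.21  3.02] turn deg [-0.33  0.03  0.18] pos [0.5296 0.171  0.0362] F [0.51 0.5  0.01] T [ 0.032 -0.053 -0.015] t 1.8667
```

View pics/w2.png

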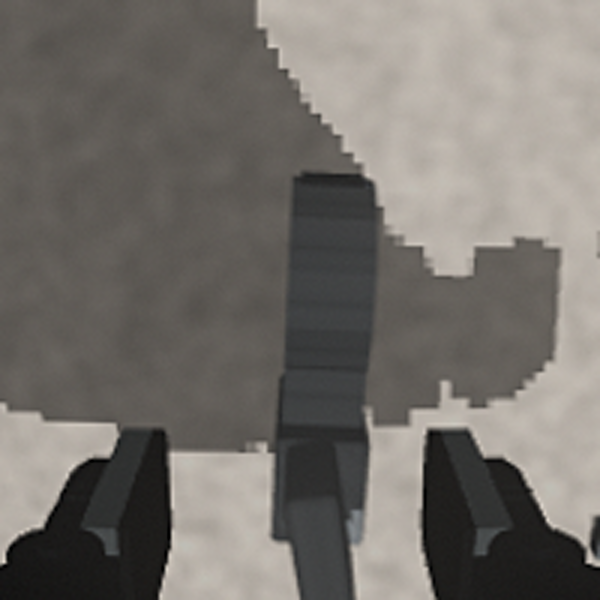

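Request:
arm_command([
  {"x":0,"y":0,"z":1.5,"wx":0,"wy":0,"wz":0},
  {"x":0,"y":0,"z":2.8,"wx":0,"wy":0,"wz":0},
  {"x":0,"y":0,"z":2.8,"wx":0,"wy":0,"wz":0},
  {"x":0,"y":0,"z":2.8,"wx":0,"wy":0,"wz":0},
])

```text
time_s: 2.2
ee_pos: [0.5332, 0.1709, 0.0115]
orientation: [2.218, 2.223, 0.003]
force: [-0.4, 0.3, 0.1]
opening: 0.0428
grip_force: 0.0
```

Run:
```python
from h import *
go((.5315,.169,.006),0)
```

```text
shift cm [-0.19 -0.17  0.55] turn deg [ 0.13 -0.04  0.13] pos [0.5332 0.1709 0.0115] F [-0.38  0.29  0.13] T [ 0.011  0.035 -0.004] t 2.2
```

Request:
arm_command([
  {"x":-0.15,"y":-0.1,"z":0.4,"wx":0,"wy":0,"wz":0},
  {"x":-0.15,"y":-0.1,"z":0.4,"wx":0,"wy":0,"wz":0},
  {"x":-0.15,"y":-0.1,"z":0.4,"wx":0,"wy":0,"wz":0},
])

```text
time_s: 2.45
ee_pos: [0.5319, 0.1686, 0.0067]
orientation: [2.219, 2.222, 0.002]
force: [0.3, -0.2, -0.5]
opening: 0.0427
grip_force: 0.0
```

Request:
arm_command([
  {"x":0,"y":0,"z":0,"wx":0,"wy":0,"wz":0},
  {"x":0,"y":0,"z":0,"wx":0,"wy":0,"wz":0},
  {"x":0,"y":0,"z":0,"wx":0,"wy":0,"wz":0},
  {"x":0,"y":0,"z":0,"wx":0,"wy":0,"wz":0},
  {"x":0,"y":0,"z":0,"wx":0,"wy":0,"wz":0},
], gripper=1, force=40)

```text
time_s: 2.87
ee_pos: [0.5319, 0.1685, 0.0063]
orientation: [2.22, 2.222, 0.001]
force: [-0.8, 0.1, 4.6]
opening: 0.0153
grip_force: 39.6
```

Run:
```python
from h import *
go((.5315,.169,.006),0); s=readout.state();print(s["opening"],s["grip_force"])
```

```text
shift cm [ 0.05 -0.04  0.03] turn deg [ 0.06 -0.01  0.07] pos [0.5319 0.1685 0.0063] F [-0.76  0.06  4.61] T [0.008 0.04  0.011] t 2.8667
0.015325601940807012 39.58799958229065
```

Request:
arm_command([
  {"x":0,"y":0,"z":-2,"wx":0,"wy":0,"wz":0},
  {"x":0,"y":0,"z":-5,"wx":0,"wy":0,"wz":0},
  {"x":0,"y":0,"z":-8.5,"wx":0,"wy":0,"wz":0},
  {"x":-2,"y":0,"z":-11.5,"wx":0,"wy":0,"wz":0},
  {"x":-5,"y":0,"z":-13,"wx":0,"wy":0,"wz":0},
])

```text
time_s: 3.28
ee_pos: [0.5333, 0.1202, 0.139]
orientation: [2.215, 2.225, 0.008]
force: [0.9, 0.8, -1.7]
opening: 0.0151
grip_force: 39.4
```

Request:
arm_command([
  {"x":-3.5,"y":-0.4,"z":0,"wx":0,"wy":0,"wz":3.4},
  {"x":-7,"y":-0.8,"z":0,"wx":0,"wy":0,"wz":6.8},
  {"x":-10.5,"y":-1.2,"z":0,"wx":0,"wy":0,"wz":10.2},
  {"x":-14,"y":-1.6,"z":0,"wx":0,"wy":0,"wz":13.6},
  {"x":-17,"y":-2,"z":0,"wx":0,"wy":0,"wz":17},
])

```text
time_s: 3.7
ee_pos: [0.5108, -0.0535, 0.1351]
orientation: [-2.527, -1.866, 0.002]
force: [0.6, 0.0, -2.1]
opening: 0.0155
grip_force: 39.2
```

Run:
```python
from h import *
go((.496,-.117,.12),-.295); s=readout.state();print(s["opening"],s["grip_force"])
```

```text
shift cm [-6.5   0.46  1.52] turn deg [-0.06  0.03 -0.21] pos [ 0.5108 -0.0535  0.1351] F [ 0.6   0.04 -2.05] T [-0.036 -0.042 -0.034] t 3.7
0.01546576855441003 39.24304246902466
```

Request:
arm_command([
  {"x":-3,"y":0.2,"z":0.5,"wx":0,"wy":0,"wz":0},
  {"x":-6,"y":0.4,"z":1,"wx":0,"wy":0,"wz":0},
  {"x":-6.4,"y":0.4,"z":2.5,"wx":0,"wy":0,"wz":0},
  {"x":-6.4,"y":0.4,"z":3.5,"wx":0,"wy":0,"wz":0},
  {"x":-6.4,"y":0.4,"z":3.5,"wx":0,"wy":0,"wz":0},
])

```text
time_s: 4.12
ee_pos: [0.4946, -0.1133, 0.0981]
orientation: [-2.521, -1.865, 0.004]
force: [-0.3, 0.1, -2.0]
opening: 0.0152
grip_force: 39.3
```

Run:
```python
from h import *
c=imaging.calibration("wrist");im=imaging.snapshot("wrist");np.save("c2.npy",c,allow_pickle=True)
go((.496,-.117,.10),-.295); s=readout.state(); np.save("s2.npy",s,allow_pickle=True)
cv2.imwrite("pics/w3f.png",im[:,:,::-1])
cv2.imwrite("pics/w3.png",cv2.resize(im[80:280,240:500],(780,600),interpolation=cv2.INTER_CUBIC)[:,:,::-1])
print(proj("wrist",(.5446,-.0966,.05),c),proj("wrist",(.573,-.105,.05),c),proj("wrist",(.506,-.085,.12),c))
```

```text
shift cm [-0.37  0.16 -0.09] turn deg [-0.25 -0.05 -0.03] pos [ 0.4955 -0.1129  0.0992] F [ 0.4   0.66 -0.97] T [0.023 0.038 0.002] t 4.1667
[385.63469815 181.86626518] [429.28587955 182.1022936 ] [323.03933472 215.61564593]
```

View pics/w3.png

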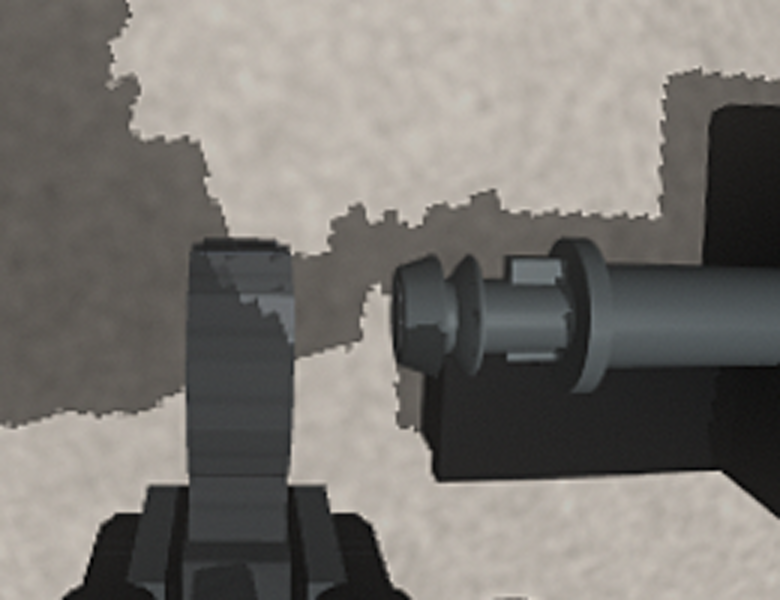

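```bash
cat > fit.py <<'E'
from h import *
from scipy.optimize import least_squares
t=np.linspace(0,2*np.pi,181)
def circ(cen,yaw,s,r,cal):
    x=np.array([np.cos(yaw),np.sin(yaw),0]);y=np.array([-x[1],x[0],0])
    P=np.asarray(cen)+s*x+r*(np.cos(t)[:,None]*y+np.sin(t)[:,None]*np.array([0,0,1]))
    return np.array([proj("wrist",p,cal) for p in P])
def ext(cen,yaw,o,cal):
    s,r,w=o; q=circ(cen,yaw,s,r,cal)
    return {"ymin":q[:,1].min(),"ymax":q[:,1].max(),"xmin":q[:,0].min(),"xmax":q[:,0].max()}[w]
def fit(obs,z,p0,cal,sc,ox,oy,fixyaw=None):
    def res(p):
        yaw=p[2] if fixyaw is None else fixyaw
        return [ext((p[0],p[1],z),yaw,o[:3],cal)-((o[3]+.5)/sc-.5+(oy if o[2][0]=='y' else ox)) for o in obs]
    r=least_squares(res,p0,x_scale=[.01,.01,.1],diff_step=1e-4);return r.x,r.fun
E
python3 - <<'E'
from fit import *
c=np.load("c2.npy",allow_pickle=True).item();s=np.load("s2.npy",allow_pickle=True).item()
obs=[(-.022,.013,"ymin",256),(-.022,.013,"ymax",376),(-.015,.013,"ymin",254),(-.015,.013,"ymax",377),(.007,.017,"ymin",237),(.012,.017,"ymin",238),(.007,.017,"ymax",393),(-.030,.0105,"xmin",391),(.012,.017,"xmax",611)]
p,f=fit(obs,.05,[.573,-.105,-.295],c,3,240,80);print("seat",p,np.round(f,1))
T=s["ee_pos"];yaw=np.arctan2(*R.from_rotvec(s["orientation"]).as_matrix()[[1,0],1])
r,f2=fit([(-.007,.017,"ymin",241),(.007,.017,"ymin",241),(-.007,.017,"xmin",187),(.007,.017,"xmax",294)],T[2]+.0107,[.506,-.085,0],c,3,240,80,yaw)
print("ring",r,np.round(f2,1),"tcp",T,yaw)
u=np.array([np.cos(yaw),np.sin(yaw)]);v=np.array([-u[1],u[0]])
print("ring rel tcp (x,y clamp)",(r[:2]-T[:2])@u,(r[:2]-T[:2])@v)
E
```

```text
seat [ 0.56442863 -0.10437844 -0.27928913] [-0.5  0.4  0.2 -0.1  0.  -0.2  0.2 -0.5  0.6]
ring [ 0.5060203  -0.08052834  0.        ] [ 0.  -0.  -0.6  0.6] tcp [ 0.49551396 -0.11293761  0.09915961] -0.29560450646952874
ring rel tcp (x,y clamp) 0.0006092342993204606 0.03406423784534072
```

Run:
```python
from h import *
go((.507,-.1233,.0393),-.279)
```

```text
shift cm [-0.66  1.43  5.98] turn deg [-0.25 -0.06 -0.95] pos [ 0.4955 -0.1129  0.0992] F [ 0.4   0.66 -0.97] T [0.023 0.038 0.002] t 4.1667
```

Request:
arm_command([
  {"x":-0.6,"y":0,"z":2,"wx":0,"wy":0,"wz":-0.9},
  {"x":-0.6,"y":0,"z":4,"wx":0,"wy":0,"wz":-0.9},
  {"x":-0.6,"y":0.7,"z":5.8,"wx":0,"wy":0,"wz":-0.9},
  {"x":-0.6,"y":1.2,"z":5.8,"wx":0,"wy":0,"wz":-0.9},
  {"x":-0.6,"y":1.2,"z":5.8,"wx":0,"wy":0,"wz":-0.9},
])

```text
time_s: 4.58
ee_pos: [0.5081, -0.1225, 0.0427]
orientation: [2.508, 1.892, 0.001]
force: [0.3, -1.0, -1.1]
opening: 0.0152
grip_force: 39.3
```

Request:
arm_command([
  {"x":0,"y":0,"z":0,"wx":0,"wy":0,"wz":0},
  {"x":0,"y":0,"z":0,"wx":0,"wy":0,"wz":0},
  {"x":0,"y":0,"z":0,"wx":0,"wy":0,"wz":0},
  {"x":0,"y":0,"z":0,"wx":0,"wy":0,"wz":0},
])

```text
time_s: 4.92
ee_pos: [0.507, -0.1231, 0.0437]
orientation: [2.508, 1.89, 0.001]
force: [-0.4, -0.5, -2.4]
opening: 0.0153
grip_force: 39.3
```

Run:
```python
from h import *
go((.507,-.1233,.0393),-.279)
c=imaging.calibration("wrist");im=imaging.snapshot("wrist");np.save("c3.npy",c,allow_pickle=True)
s=readout.state(); np.save("s3.npy",s,allow_pickle=True)
cv2.imwrite("pics/w4f.png",im[:,:,::-1])
cv2.imwrite("pics/w4.png",cv2.resize(im[130:280,270:470],(800,600),interpolation=cv2.INTER_CUBIC)[:,:,::-1])
```

```text
shift cm [-0.02  0.    0.44] turn deg [ 0.09  0.   -0.03] pos [ 0.507  -0.1231  0.0437] F [-0.4  -0.48 -2.38] T [-0.05   0.019  0.059] t 4.9167
```

View pics/w4.png

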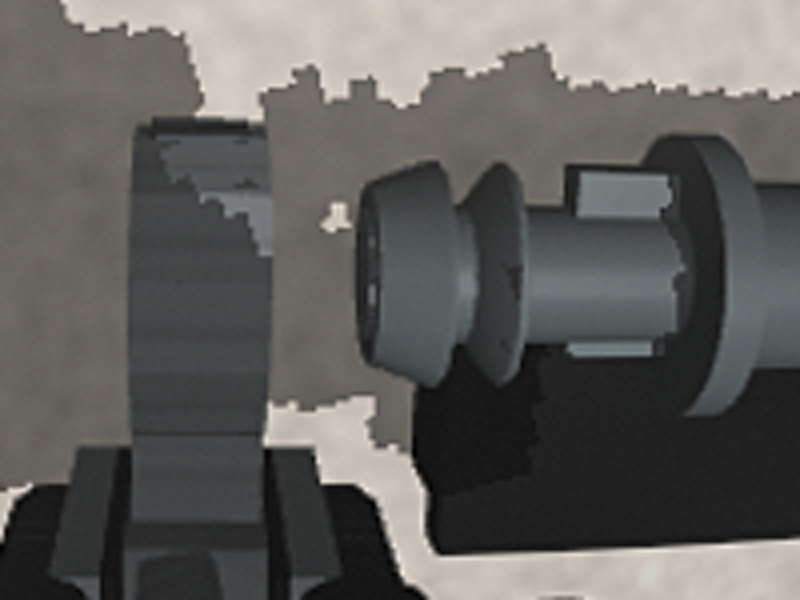

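Run:
```python
from fit import *
c=np.load("c3.npy",allow_pickle=True).item();s=np.load("s3.npy",allow_pickle=True).item()
obs=[(-.022,.013,"ymin",160),(-.022,.013,"ymax",388),(-.015,.013,"ymin",161),(-.015,.013,"ymax",386),(.007,.017,"ymin",134),(.012,.017,"ymin",136),(.007,.017,"ymax",416),(-.030,.0105,"xmin",357),(.012,.017,"xmax",767)]
p,f=fit(obs,.05,[.5644,-.104,-.28],c,4,270,130);print("seat",p,np.round(f,1))
T=s["ee_pos"];yaw=np.arctan2(*R.from_rotvec(s["orientation"]).as_matrix()[[1,0],1])
for top in(117,121):
  r,f2=fit([(-.007,.017,"ymin",top),(.007,.017,"ymin",top),(-.007,.017,"xmin",129),(.007,.017,"xmax",272)],T[2]+.0107,[.516,-.09,0],c,4,270,130,yaw)
  print("ring",r,np.round(f2,1),"tcp",T,yaw)
  u=np.array([np.cos(p[2]),np.sin(p[2])]);v=np.array([-u[1],u[0]])
  print("ring rel seat (x,y filter)",(r[:2]-p[:2])@u,(r[:2]-p[:2])@v,"rel tcp",(r[:2]-T[:2])@u,(r[:2]-T[:2])@v)
```

```text
seat [ 0.56448457 -0.10463432 -0.28557662] [-0.  -0.2  0.1  0.2 -0.3 -0.4  0.7 -0.6  0.6]
ring [ 0.51772399 -0.0898284   0.        ] [ 0.  -0.  -0.4  0.4] tcp [ 0.50689718 -0.12316294  0.04348251] -0.2795732664672557
ring rel seat (x,y filter) -0.04903773502042426 0.0010333114967574998 rel tcp 0.0009976189874059932 0.0350345037028363
ring [ 0.51760288 -0.09025088  0.        ] [ 0.  -0.  -0.3  0.3] tcp [ 0.50689718 -0.12316294  0.04348251] -0.2795732664672557
ring rel seat (x,y filter) -0.04903492158323417 0.0005938205097850349 rel tcp 0.0010004324245960798 0.03459501271586383
```

Request:
arm_command([
  {"x":-0.07,"y":0,"z":0.4,"wx":0,"wy":0,"wz":0.2},
  {"x":-0.07,"y":0,"z":0.4,"wx":0,"wy":0,"wz":0.2},
  {"x":-0.07,"y":0,"z":0.4,"wx":0,"wy":0,"wz":0.2},
])

```text
time_s: 5.22
ee_pos: [0.5061, -0.1238, 0.0385]
orientation: [-2.512, -1.885, 0.0]
force: [0.7, 0.4, -1.1]
opening: 0.0151
grip_force: 39.3
```

Run:
```python
from h import *
go((.5068,-.1238,.0393),-.283)
```

```text
shift cm [ 0.02  0.07 -0.08] turn deg [-0.04 -0.01 -0.02] pos [ 0.5061 -0.1238  0.0385] F [ 0.71  0.37 -1.1 ] T [-0.052 -0.034  0.014] t 5.2167
```

Request:
arm_command([
  {"x":0,"y":0.4,"z":-0.08,"wx":0,"wy":0,"wz":0},
  {"x":0,"y":0.8,"z":-0.08,"wx":0,"wy":0,"wz":0},
  {"x":0,"y":1.2,"z":-0.08,"wx":0,"wy":0,"wz":0},
  {"x":0,"y":1.6,"z":-0.08,"wx":0,"wy":0,"wz":0},
  {"x":0,"y":1.6,"z":-0.08,"wx":0,"wy":0,"wz":0},
])

```text
time_s: 5.63
ee_pos: [0.5234, -0.1289, 0.0396]
orientation: [2.512, 1.885, 0.002]
force: [-0.4, 0.5, -1.3]
opening: 0.0151
grip_force: 39.3
```

```bash
cat >> h.py <<'E'
def st():
    """ring centre in filter axes at seat, forces in filter axes"""
    s=readout.state();yw=-.2835;u=np.array([np.cos(yw),np.sin(yw)]);v=np.array([-u[1],u[0]]);S=np.array([.5645,-.1045])
    m=R.from_rotvec(s["orientation"]).as_matrix();ty=np.arctan2(m[1,1],m[0,1])
    ring=s["ee_pos"][:2]+.0005*u+.0346*v-S; F=s["force"]
    print("t %.2f x %.2f y %.2f zring-50 %.2f mm yawerr %.2f deg"%(s["time_s"],ring@u*1e3,ring@v*1e3,(s["ee_pos"][2]+.0107-.05)*1e3,np.degrees(ty-yw)),"F xyz",np.round([F[:2]@u,F[:2]@v,F[2]],1),"T",np.round(s["ft_torque"],3),"tilt",np.round(m[2,:2],4))
E
python3 -c "
from h import *
st()"
```

```text
t 5.63 x -32.13 y -0.30 zring-50 0.33 mm yawerr 0.02 deg F xyz [-0.6  0.4 -1.3] T [ 0.019 -0.029  0.007] tilt [-0.      0.0018]
```

Request:
arm_command([
  {"x":0,"y":0.2,"z":0.02,"wx":0,"wy":0,"wz":0},
  {"x":0,"y":0.4,"z":0.02,"wx":0,"wy":0,"wz":0},
  {"x":0,"y":0.6,"z":0.02,"wx":0,"wy":0,"wz":0},
  {"x":0,"y":0.8,"z":0.02,"wx":0,"wy":0,"wz":0},
  {"x":0,"y":0.8,"z":0.02,"wx":0,"wy":0,"wz":0},
])

```text
time_s: 6.05
ee_pos: [0.5301, -0.1307, 0.0394]
orientation: [2.512, 1.885, 0.001]
force: [0.3, -0.3, -1.8]
opening: 0.0153
grip_force: 39.3
```

```bash
python3 -c "
from h import *
st()"
```

```text
t 6.05 x -25.16 y -0.19 zring-50 0.08 mm yawerr 0.02 deg F xyz [ 0.4 -0.2 -1.8] T [-0.043 -0.038 -0.068] tilt [0.0001 0.0007]
```

Free over the first barb. On to the second.

Request:
arm_command([
  {"x":0,"y":0.25,"z":0,"wx":0,"wy":0,"wz":0},
  {"x":0,"y":0.5,"z":0,"wx":0,"wy":0,"wz":0},
  {"x":0,"y":0.75,"z":0,"wx":0,"wy":0,"wz":0},
  {"x":0,"y":1.0,"z":0,"wx":0,"wy":0,"wz":0},
  {"x":0,"y":1.2,"z":0,"wx":0,"wy":0,"wz":0},
])

```text
time_s: 6.47
ee_pos: [0.5414, -0.134, 0.0393]
orientation: [2.513, 1.886, 0.0]
force: [-0.0, 0.5, -2.4]
opening: 0.0153
grip_force: 39.3
```

```bash
python3 -c "
from h import *
st()"
```

```text
t 6.47 x -13.38 y -0.17 zring-50 0.02 mm yawerr 0.02 deg F xyz [-0.1  0.5 -2.4] T [ 0.042  0.056 -0.017] tilt [0.0001 0.0002]
```

Request:
arm_command([
  {"x":0,"y":0.2,"z":0,"wx":0,"wy":0,"wz":0},
  {"x":0,"y":0.4,"z":0,"wx":0,"wy":0,"wz":0},
  {"x":0,"y":0.6,"z":0,"wx":0,"wy":0,"wz":0},
  {"x":0,"y":0.8,"z":0,"wx":0,"wy":0,"wz":0},
  {"x":0,"y":0.9,"z":0,"wx":0,"wy":0,"wz":0},
])

```text
time_s: 6.88
ee_pos: [0.5502, -0.1366, 0.0394]
orientation: [2.512, 1.885, 0.0]
force: [0.3, -0.1, -2.7]
opening: 0.015
grip_force: 39.4
```

```bash
python3 -c "
from h import *
st()"
```

```text
t 6.88 x -4.28 y -0.25 zring-50 0.07 mm yawerr 0.02 deg F xyz [ 0.3  0.  -2.7] T [ 0.031  0.001 -0.028] tilt [-0.      0.0005]
```

Request:
arm_command([
  {"x":0,"y":0.08,"z":0,"wx":0,"wy":0,"wz":0},
  {"x":0,"y":0.16,"z":0,"wx":0,"wy":0,"wz":0},
  {"x":0,"y":0.25,"z":0,"wx":0,"wy":0,"wz":0},
  {"x":0,"y":0.25,"z":0,"wx":0,"wy":0,"wz":0},
])

```text
time_s: 7.22
ee_pos: [0.5523, -0.1372, 0.0393]
orientation: [2.512, 1.886, 0.0]
force: [0.9, 0.1, -2.1]
opening: 0.0154
grip_force: 39.4
```

Request:
arm_command([
  {"x":0,"y":0.05,"z":0,"wx":0,"wy":0,"wz":0},
  {"x":0,"y":0.1,"z":0,"wx":0,"wy":0,"wz":0},
  {"x":0,"y":0.1,"z":0,"wx":0,"wy":0,"wz":0},
])

```text
time_s: 7.47
ee_pos: [0.5531, -0.1374, 0.0393]
orientation: [2.513, 1.886, 0.0]
force: [0.1, -0.3, -2.2]
opening: 0.0153
grip_force: 39.4
```

```bash
python3 -c "
from h import *
st()"
```

```text
t 7.47 x -1.19 y -0.19 zring-50 0.02 mm yawerr 0.02 deg F xyz [ 0.2 -0.3 -2.2] T [-0.004  0.006 -0.042] tilt [0.0001 0.0001]
```

Request:
arm_command([
  {"x":0,"y":0.04,"z":0,"wx":0,"wy":0,"wz":0},
  {"x":0,"y":0.08,"z":0,"wx":0,"wy":0,"wz":0},
  {"x":0,"y":0.08,"z":0,"wx":0,"wy":0,"wz":0},
])

```text
time_s: 7.72
ee_pos: [0.5537, -0.1376, 0.0393]
orientation: [-2.512, -1.886, 0.0]
force: [-1.0, 0.6, -1.4]
opening: 0.0154
grip_force: 39.3
```

Request:
arm_command([
  {"x":0,"y":0.04,"z":0,"wx":0,"wy":0,"wz":0},
  {"x":0,"y":0.08,"z":0,"wx":0,"wy":0,"wz":0},
  {"x":0,"y":0.08,"z":0,"wx":0,"wy":0,"wz":0},
])

```text
time_s: 7.97
ee_pos: [0.5538, -0.1376, 0.0392]
orientation: [-2.511, -1.885, 0.002]
force: [-3.1, -0.3, 0.4]
opening: 0.0154
grip_force: 39.3
```

```bash
python3 -c "
from h import *
st()"
```

```text
t 7.97 x -0.48 y -0.18 zring-50 -0.07 mm yawerr 0.04 deg F xyz [-2.9 -1.2  0.4] T [0.096 0.316 0.173] tilt [ 0.     -0.0017]
```

Shoulder contact at about 3 N, so the ring is home. Lower onto the ledge.

Request:
arm_command([
  {"x":0,"y":0,"z":0.03,"wx":0,"wy":0,"wz":0},
  {"x":0,"y":0,"z":0.06,"wx":0,"wy":0,"wz":0},
  {"x":0,"y":0,"z":0.08,"wx":0,"wy":0,"wz":0},
  {"x":0,"y":0,"z":0.08,"wx":0,"wy":0,"wz":0},
])

```text
time_s: 8.3
ee_pos: [0.5539, -0.1376, 0.0385]
orientation: [-2.512, -1.885, 0.001]
force: [-4.3, 1.0, 1.4]
opening: 0.0156
grip_force: 39.6
```

```bash
python3 -c "
from h import *
st()"
```

```text
t 8.30 x -0.40 y -0.10 zring-50 -0.79 mm yawerr 0.03 deg F xyz [-4.4 -0.3  1.4] T [0.224 0.552 0.186] tilt [ 0.0001 -0.0014]
```

Request:
arm_command([
  {"x":0,"y":0,"z":0.03,"wx":0,"wy":0,"wz":0},
  {"x":0,"y":-0.02,"z":0.03,"wx":0,"wy":0,"wz":0},
])

```text
time_s: 8.47
ee_pos: [0.5539, -0.1376, 0.0385]
orientation: [-2.512, -1.885, 0.001]
force: [-3.7, 1.9, 3.8]
opening: 0.0155
grip_force: 39.9
```

Request:
arm_command([
  {"x":0,"y":0,"z":0,"wx":0,"wy":0,"wz":0},
  {"x":0,"y":0,"z":0,"wx":0,"wy":0,"wz":0},
  {"x":0,"y":0,"z":0,"wx":0,"wy":0,"wz":0},
  {"x":0,"y":0,"z":0,"wx":0,"wy":0,"wz":0},
], gripper=0.5)

```text
time_s: 8.8
ee_pos: [0.5555, -0.1382, 0.0384]
orientation: [2.511, 1.885, 0.002]
force: [0.6, 0.0, -0.8]
opening: 0.0429
grip_force: 0.0
```

Request:
arm_command([
  {"x":0,"y":0,"z":-1,"wx":0,"wy":0,"wz":0},
  {"x":0,"y":0,"z":-2.5,"wx":0,"wy":0,"wz":0},
  {"x":0,"y":0,"z":-3.4,"wx":0,"wy":0,"wz":0},
  {"x":0,"y":0,"z":-3.4,"wx":0,"wy":0,"wz":0},
  {"x":0,"y":0,"z":-3.4,"wx":0,"wy":0,"wz":0},
])

```text
time_s: 9.22
ee_pos: [0.5551, -0.138, 0.0731]
orientation: [2.511, 1.885, 0.002]
force: [1.4, -0.1, 0.4]
opening: 0.0428
grip_force: 0.0
```

Run:
```python
from h import *
st()
c=imaging.calibration("wrist");im=imaging.snapshot("wrist");np.save("c4.npy",c,allow_pickle=True)
cv2.imwrite("pics/w5f.png",im[:,:,::-1])
cv2.imwrite("pics/w5.png",cv2.resize(im[120:320,240:440],(600,600),interpolation=cv2.INTER_CUBIC)[:,:,::-1])
```

```text
t 9.22 x 0.82 y -0.23 zring-50 33.84 mm yawerr 0.02 deg F xyz [1.4 0.3 0.4] T [ 0.055  0.005 -0.007] tilt [-0.0001  0.0022]
```

View pics/w5.png

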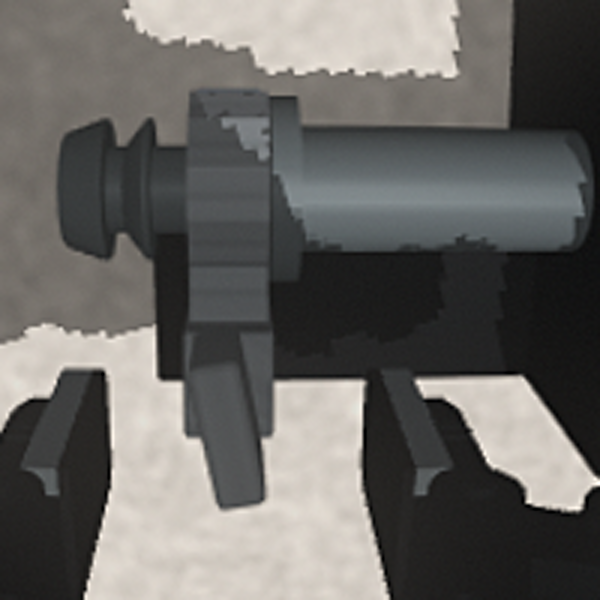

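Run:
```python
from h import *
c=np.load("c4.npy",allow_pickle=True).item()
P=lambda p,z:at("wrist",((p[0]+.5)/3-.5+240,(p[1]+.5)/3-.5+120),z,c)
F=P((215,365),.0912);N=P((242,504),.0912);print(F,N,np.linalg.norm(F-N),"ctr",(F+N)/2,"yaw",np.arctan2(-(F-N)[0],(F-N)[1]))
for q in((185,435),(272,435),(274,335),(186,333)):print(P(q,.0662))
ky=np.arctan2(-(F-N)[0],(F-N)[1]); s=readout.state();print(s["joint_pos"])
go((*((F+N)/2)[:2],.0685),ky)
```

```text
[ 0.55758357 -0.12056405  0.0912    ] [ 0.55483619 -0.14404823  0.0912    ] 0.023644337878594903 ctr [ 0.55620988 -0.13230614  0.0912    ] yaw -0.11645936095150028
[ 0.54507645 -0.14182435  0.0662    ]
[ 0.55998807 -0.14617319  0.0662    ]
[ 0.56543036 -0.12781668  0.0662    ]
[ 0.55108113 -0.12324169  0.0662    ]
[-3.65385003e-01  4.01597262e-01  1.74344363e+00  1.32441806e-04
  9.95912486e-01 -8.23168680e-02]
shift cm [0.57 0.01 0.39] turn deg [ 0.04 -0.   -9.55] pos [ 0.5545 -0.1378  0.0724] F [-0.25  0.82 -0.21] T [0.045 0.013 0.001] t 9.2667
```

Request:
arm_command([
  {"x":0.2,"y":0,"z":0,"wx":0,"wy":0,"wz":-6},
  {"x":0.2,"y":0,"z":0.38,"wx":0,"wy":0,"wz":-9},
  {"x":0.2,"y":0,"z":0.38,"wx":0,"wy":0,"wz":-9},
  {"x":0.2,"y":0,"z":0.38,"wx":0,"wy":0,"wz":-9},
])

```text
time_s: 9.6
ee_pos: [0.5543, -0.1356, 0.0676]
orientation: [-2.357, -2.074, 0.001]
force: [0.5, 0.2, -0.7]
opening: 0.0428
grip_force: 0.0
```

Request:
arm_command([
  {"x":0,"y":0,"z":0,"wx":0,"wy":0,"wz":0},
  {"x":0,"y":0,"z":0,"wx":0,"wy":0,"wz":0},
  {"x":0,"y":0,"z":0,"wx":0,"wy":0,"wz":0},
  {"x":0,"y":0,"z":0,"wx":0,"wy":0,"wz":0},
  {"x":0,"y":0,"z":0,"wx":0,"wy":0,"wz":0},
], gripper=1, force=25)

```text
time_s: 10.02
ee_pos: [0.5546, -0.1358, 0.0684]
orientation: [-2.357, -2.077, 0.001]
force: [-0.9, -0.3, -0.3]
opening: 0.0072
grip_force: 28.2
```

```bash
cat >> h.py <<'E'
def tw():
    "averaged twist about tool z (positive resists? ), forces; takes 4 camera ticks for fresh readings"
    A=[]
    for i in range(4):
        s=readout.state();A.append([*s["force"],*s["ft_torque"]]); imaging.snapshot("side")
    A=np.array(A);m=R.from_rotvec(s["orientation"]).as_matrix()
    print("t %.2f"%s["time_s"],"pos",np.round(s["ee_pos"],4),"yaw",np.round(np.degrees(np.arctan2(m[1,1],m[0,1])),2),"F",A[:,:3].mean(0).round(2),"T",A.mean(0)[3:].round(3),"Tz",A[:,5].round(3),"open",round(s["opening"],4),"j6",s["joint_pos"][5].round(2))
E
python3 -c "
from h import *
tw()"
```

```text
t 10.17 pos [ 0.5546 -0.1358  0.0684] yaw -7.22 F [-0.52 -0.01  0.13] T [0.038 0.256 0.056] Tz [ 0.006 -0.016  0.106  0.129] open 0.0078 j6 -0.24
```

Request:
arm_command([
  {"x":0,"y":0,"z":0,"wx":0,"wy":0,"wz":3},
  {"x":0,"y":0,"z":0,"wx":0,"wy":0,"wz":6},
  {"x":0,"y":0,"z":0,"wx":0,"wy":0,"wz":9},
  {"x":0,"y":0,"z":0,"wx":0,"wy":0,"wz":10},
  {"x":0,"y":0,"z":0,"wx":0,"wy":0,"wz":10},
])

```text
time_s: 10.63
ee_pos: [0.5549, -0.1359, 0.0684]
orientation: [-2.529, -1.864, 0.0]
force: [-1.7, -0.5, 0.1]
opening: 0.0075
grip_force: 28.2
```

```bash
python3 -c "
from h import *
tw()"
```

```text
t 10.78 pos [ 0.5549 -0.1359  0.0684] yaw -17.18 F [-1.33 -0.34  0.07] T [-0.035  0.227  0.029] Tz [ 0.08   0.027  0.009 -0.001] open 0.0075 j6 -0.06
```

```bash
cat >> h.py <<'E'
def tw(n=6):
    A=[]
    for i in range(n):
        s=readout.state();A.append([*s["force"],*s["ft_torque"],s["effort"][5]]); imaging.snapshot("side")
    A=np.array(A);m=R.from_rotvec(s["orientation"]).as_matrix()
    print("t %.2f"%s["time_s"],"pos",np.round(s["ee_pos"],4),"yaw",np.round(np.degrees(np.arctan2(m[1,1],m[0,1])),2),"F",A[:,:3].mean(0).round(2),"T",A.mean(0)[3:6].round(3),"eff6",A[:,6].round(3),"open",round(s["opening"],4))
E
python3 -c "
from h import *
tw(3)"
```

```text
t 10.93 pos [ 0.5549 -0.1359  0.0684] yaw -17.2 F [-1.47 -0.79  0.79] T [-0.061  0.269  0.051] eff6 [0.035 0.039 0.041] open 0.0073
```

Request:
arm_command([
  {"x":0,"y":0,"z":0,"wx":0,"wy":0,"wz":2},
  {"x":0,"y":0,"z":0,"wx":0,"wy":0,"wz":4},
  {"x":0,"y":0,"z":0,"wx":0,"wy":0,"wz":4},
  {"x":0,"y":0,"z":0,"wx":0,"wy":0,"wz":4},
])

```text
time_s: 11.32
ee_pos: [0.555, -0.1359, 0.0684]
orientation: [2.592, 1.776, 0.0]
force: [-1.1, -1.0, -0.1]
opening: 0.0076
grip_force: 28.1
```

```bash
python3 -c "
from h import *
tw()"
```

```text
t 11.57 pos [ 0.555  -0.1358  0.0684] yaw -21.2 F [-1.61 -0.32  0.59] T [-0.014  0.214  0.048] eff6 [0.053 0.049 0.049 0.049 0.052 0.054] open 0.0073
```

Request:
arm_command([
  {"x":0,"y":0,"z":0,"wx":0,"wy":0,"wz":2},
  {"x":0,"y":0,"z":0,"wx":0,"wy":0,"wz":4},
  {"x":0,"y":0,"z":0,"wx":0,"wy":0,"wz":4},
  {"x":0,"y":0,"z":0,"wx":0,"wy":0,"wz":4},
])

```text
time_s: 11.95
ee_pos: [0.555, -0.1359, 0.0684]
orientation: [2.652, 1.684, 0.0]
force: [-1.6, -0.1, 0.9]
opening: 0.0074
grip_force: 28.1
```

```bash
python3 -c "
from h import *
tw(3)"
```

```text
t 12.05 pos [ 0.555  -0.1359  0.0684] yaw -25.19 F [-1.36  0.03  0.72] T [-0.033  0.232  0.031] eff6 [0.056 0.031 0.026] open 0.0075
```

Request:
arm_command([
  {"x":0,"y":0,"z":0,"wx":0,"wy":0,"wz":1.5},
  {"x":0,"y":0,"z":0,"wx":0,"wy":0,"wz":3},
  {"x":0,"y":0,"z":0,"wx":0,"wy":0,"wz":4.5},
])

```text
time_s: 12.35
ee_pos: [0.5549, -0.1358, 0.0684]
orientation: [-2.717, -1.576, 0.0]
force: [-1.3, 0.8, 0.5]
opening: 0.007
grip_force: 28.2
```

```bash
python3 -c "
from h import *
tw(5)"
```

```text
t 12.55 pos [ 0.555  -0.1359  0.0684] yaw -29.68 F [-1.31  0.27  0.61] T [-0.037  0.183  0.049] eff6 [-0.168  0.146  0.181  0.079  0.048] open 0.0074
```

Request:
arm_command([
  {"x":0,"y":0,"z":0,"wx":0,"wy":0,"wz":2},
  {"x":0,"y":0,"z":0,"wx":0,"wy":0,"wz":4},
  {"x":0,"y":0,"z":0,"wx":0,"wy":0,"wz":4},
  {"x":0,"y":0,"z":0,"wx":0,"wy":0,"wz":4},
  {"x":0,"y":0,"z":0,"wx":0,"wy":0,"wz":4},
])

```text
time_s: 13.02
ee_pos: [0.555, -0.1359, 0.0684]
orientation: [-2.77, -1.483, -0.0]
force: [-1.7, -0.8, 0.6]
opening: 0.0073
grip_force: 28.2
```

```bash
python3 -c "
from h import *
tw(3)"
```

```text
t 13.12 pos [ 0.555  -0.1359  0.0684] yaw -33.69 F [-1.34 -0.11  0.55] T [-0.06   0.203  0.037] eff6 [0.037 0.037 0.039] open 0.0076
```

Request:
arm_command([
  {"x":0,"y":0,"z":0,"wx":0,"wy":0,"wz":2},
  {"x":0,"y":0,"z":0,"wx":0,"wy":0,"wz":4},
  {"x":0,"y":0,"z":0,"wx":0,"wy":0,"wz":4},
  {"x":0,"y":0,"z":0,"wx":0,"wy":0,"wz":4},
  {"x":0,"y":0,"z":0,"wx":0,"wy":0,"wz":4},
])

```text
time_s: 13.58
ee_pos: [0.555, -0.1358, 0.0684]
orientation: [2.82, 1.385, 0.0]
force: [-1.3, -0.3, -0.6]
opening: 0.0076
grip_force: 28.1
```

```bash
python3 -c "
from h import *
tw(3)"
```

```text
t 13.68 pos [ 0.555  -0.1359  0.0684] yaw -37.7 F [-1.04 -0.3  -0.02] T [-0.072  0.154  0.033] eff6 [0.039 0.038 0.04 ] open 0.0072
```

Request:
arm_command([
  {"x":0,"y":0,"z":0,"wx":0,"wy":0,"wz":2},
  {"x":0,"y":0,"z":0,"wx":0,"wy":0,"wz":4},
  {"x":0,"y":0,"z":0,"wx":0,"wy":0,"wz":4},
  {"x":0,"y":0,"z":0,"wx":0,"wy":0,"wz":4},
  {"x":0,"y":0,"z":0,"wx":0,"wy":0,"wz":4},
])

```text
time_s: 14.15
ee_pos: [0.5551, -0.1359, 0.0684]
orientation: [2.866, 1.286, 0.0]
force: [-0.4, -0.3, 0.6]
opening: 0.0075
grip_force: 28.1
```

```bash
python3 -c "
from h import *
tw(3)"
```

```text
t 14.25 pos [ 0.555  -0.1359  0.0684] yaw -41.7 F [-0.97 -0.26  0.01] T [-0.126  0.15   0.039] eff6 [0.041 0.041 0.042] open 0.0077
```

Request:
arm_command([
  {"x":0,"y":0,"z":0,"wx":0,"wy":0,"wz":2},
  {"x":0,"y":0,"z":0,"wx":0,"wy":0,"wz":4},
  {"x":0,"y":0,"z":0,"wx":0,"wy":0,"wz":4},
  {"x":0,"y":0,"z":0,"wx":0,"wy":0,"wz":4},
  {"x":0,"y":0,"z":0,"wx":0,"wy":0,"wz":4},
])

```text
time_s: 14.72
ee_pos: [0.555, -0.136, 0.0684]
orientation: [2.909, 1.185, 0.0]
force: [-0.3, 0.1, -0.2]
opening: 0.0075
grip_force: 28.1
```

```bash
python3 -c "
from h import *
tw(3)"
```

```text
t 14.82 pos [ 0.555  -0.136   0.0684] yaw -45.7 F [-0.57 -0.16 -0.08] T [-0.169  0.16   0.051] eff6 [0.054 0.054 0.055] open 0.0074
```

Request:
arm_command([
  {"x":0,"y":0,"z":0,"wx":0,"wy":0,"wz":1},
  {"x":0,"y":0,"z":0,"wx":0,"wy":0,"wz":2},
  {"x":0,"y":0,"z":0,"wx":0,"wy":0,"wz":2},
  {"x":0,"y":0,"z":0,"wx":0,"wy":0,"wz":2},
  {"x":0,"y":0,"z":0,"wx":0,"wy":0,"wz":2},
])

```text
time_s: 15.28
ee_pos: [0.555, -0.136, 0.0684]
orientation: [2.93, 1.133, 0.0]
force: [-0.2, -1.5, -0.6]
opening: 0.0073
grip_force: 28.1
```

```bash
python3 -c "
from h import *
tw(3)"
```

```text
t 15.38 pos [ 0.555  -0.136   0.0684] yaw -47.72 F [-1.09 -1.24 -0.42] T [-0.284  0.167  0.078] eff6 [0.084 0.082 0.081] open 0.0069
```

Request:
arm_command([
  {"x":0,"y":0,"z":0,"wx":0,"wy":0,"wz":1},
  {"x":0,"y":0,"z":0,"wx":0,"wy":0,"wz":2},
  {"x":0,"y":0,"z":0,"wx":0,"wy":0,"wz":2},
  {"x":0,"y":0,"z":0,"wx":0,"wy":0,"wz":2},
  {"x":0,"y":0,"z":0,"wx":0,"wy":0,"wz":2},
])

```text
time_s: 15.85
ee_pos: [0.555, -0.136, 0.0684]
orientation: [2.949, 1.082, -0.0]
force: [-1.2, -2.5, 0.0]
opening: 0.0076
grip_force: 28.1
```

```bash
python3 -c "
from h import *
tw(3)"
```

```text
t 15.95 pos [ 0.555  -0.136   0.0684] yaw -49.72 F [-1.02 -2.3  -0.18] T [-0.439  0.187  0.131] eff6 [0.1   0.098 0.097] open 0.0072
```

Request:
arm_command([
  {"x":-0.03,"y":0.02,"z":0,"wx":0,"wy":0,"wz":0},
  {"x":-0.06,"y":0.04,"z":0,"wx":0,"wy":0,"wz":0},
  {"x":-0.06,"y":0.04,"z":0,"wx":0,"wy":0,"wz":0},
  {"x":-0.06,"y":0.04,"z":0,"wx":0,"wy":0,"wz":0},
])

```text
time_s: 16.33
ee_pos: [0.5549, -0.1362, 0.0684]
orientation: [-2.949, -1.081, -0.001]
force: [0.4, 0.1, -0.5]
opening: 0.0073
grip_force: 28.0
```

```bash
python3 -c "
from h import *
tw(4)"
```

```text
t 16.48 pos [ 0.5549 -0.1362  0.0684] yaw -49.73 F [-0.29  0.09 -0.79] T [-0.096  0.047  0.098] eff6 [0.09  0.09  0.09  0.088] open 0.0072
```

Request:
arm_command([
  {"x":0,"y":0,"z":0,"wx":0,"wy":0,"wz":1},
  {"x":0,"y":0,"z":0,"wx":0,"wy":0,"wz":1.5},
  {"x":0,"y":0,"z":0,"wx":0,"wy":0,"wz":1.5},
  {"x":0,"y":0,"z":0,"wx":0,"wy":0,"wz":1.5},
])

```text
time_s: 16.87
ee_pos: [0.5547, -0.1364, 0.0684]
orientation: [-2.963, -1.043, -0.0]
force: [-1.1, 0.1, -0.3]
opening: 0.0076
grip_force: 28.1
```

```bash
python3 -c "
from h import *
tw(4)"
```

```text
t 17.02 pos [ 0.5547 -0.1364  0.0684] yaw -51.23 F [-0.75  0.19  0.15] T [0.024 0.105 0.131] eff6 [0.106 0.099 0.098 0.099] open 0.0076
```

Request:
arm_command([
  {"x":0,"y":0,"z":0,"wx":0,"wy":0,"wz":1},
  {"x":0,"y":0,"z":0,"wx":0,"wy":0,"wz":2},
  {"x":0,"y":0,"z":0,"wx":0,"wy":0,"wz":2},
  {"x":0,"y":0,"z":0,"wx":0,"wy":0,"wz":2},
])

```text
time_s: 17.4
ee_pos: [0.5547, -0.1367, 0.0685]
orientation: [2.981, 0.991, -0.0]
force: [-2.2, -0.4, 0.2]
opening: 0.0074
grip_force: 28.1
```

```bash
python3 -c "
from h import *
tw(4)"
```

```text
t 17.55 pos [ 0.5547 -0.1367  0.0684] yaw -53.22 F [-1.77 -0.64  0.14] T [-0.104  0.244  0.068] eff6 [0.103 0.089 0.086 0.085] open 0.0075
```

Request:
arm_command([
  {"x":-0.03,"y":0.0,"z":0,"wx":0,"wy":0,"wz":1},
  {"x":-0.03,"y":0.0,"z":0,"wx":0,"wy":0,"wz":2},
  {"x":-0.03,"y":0.0,"z":0,"wx":0,"wy":0,"wz":2},
  {"x":-0.03,"y":0.0,"z":0,"wx":0,"wy":0,"wz":2},
])

```text
time_s: 17.93
ee_pos: [0.5546, -0.1368, 0.0684]
orientation: [2.998, 0.939, 0.0]
force: [-1.6, -1.3, -0.4]
opening: 0.0074
grip_force: 28.1
```

```bash
python3 -c "
from h import *
tw(4)"
```

```text
t 18.08 pos [ 0.5546 -0.1369  0.0684] yaw -55.22 F [-1.6  -0.72 -0.01] T [-0.183  0.21   0.095] eff6 [0.112 0.097 0.093 0.092] open 0.0076
```

Request:
arm_command([
  {"x":0,"y":0,"z":0,"wx":0,"wy":0,"wz":1},
  {"x":0,"y":0,"z":0,"wx":0,"wy":0,"wz":1.5},
  {"x":0,"y":0,"z":0,"wx":0,"wy":0,"wz":1.5},
  {"x":0,"y":0,"z":0,"wx":0,"wy":0,"wz":1.5},
])

```text
time_s: 18.47
ee_pos: [0.5545, -0.1369, 0.0684]
orientation: [3.01, 0.9, -0.0]
force: [-2.4, -1.1, 0.2]
opening: 0.0073
grip_force: 28.1
```

```bash
python3 -c "
from h import *
tw(4)"
```

```text
t 18.62 pos [ 0.5545 -0.1369  0.0685] yaw -56.72 F [-1.64 -1.59  0.3 ] T [-0.322  0.275  0.121] eff6 [0.122 0.114 0.111 0.111] open 0.0075
```

Request:
arm_command([
  {"x":-0.02,"y":0.01,"z":0,"wx":0,"wy":0,"wz":0.8},
  {"x":-0.04,"y":0.02,"z":0,"wx":0,"wy":0,"wz":1.5},
  {"x":-0.04,"y":0.02,"z":0,"wx":0,"wy":0,"wz":1.5},
  {"x":-0.04,"y":0.02,"z":0,"wx":0,"wy":0,"wz":1.5},
])

```text
time_s: 19.0
ee_pos: [0.5544, -0.137, 0.0684]
orientation: [-3.021, -0.86, -0.0]
force: [-1.2, -1.7, -0.4]
opening: 0.0074
grip_force: 28.1
```

```bash
python3 -c "
from h import *
tw(4)"
```

```text
t 19.15 pos [ 0.5544 -0.1371  0.0684] yaw -58.23 F [-1.2  -0.97 -0.51] T [-0.223  0.169  0.091] eff6 [0.121 0.111 0.108 0.107] open 0.0072
```

Request:
arm_command([
  {"x":-0.02,"y":0.01,"z":0,"wx":0,"wy":0,"wz":0.8},
  {"x":-0.03,"y":0.02,"z":0,"wx":0,"wy":0,"wz":1.5},
  {"x":-0.03,"y":0.02,"z":0,"wx":0,"wy":0,"wz":1.5},
  {"x":-0.03,"y":0.02,"z":0,"wx":0,"wy":0,"wz":1.5},
])

```text
time_s: 19.53
ee_pos: [0.5543, -0.1373, 0.0685]
orientation: [-3.032, -0.82, -0.001]
force: [-0.9, -0.1, -0.6]
opening: 0.0072
grip_force: 28.1
```

```bash
python3 -c "
from h import *
tw(4)"
```

```text
t 19.68 pos [ 0.5543 -0.1373  0.0684] yaw -59.73 F [-0.69 -0.26 -0.54] T [-0.016  0.112  0.066] eff6 [0.103 0.094 0.091 0.091] open 0.0073
```

Request:
arm_command([
  {"x":-0.01,"y":0.01,"z":0,"wx":0,"wy":0,"wz":0.8},
  {"x":-0.02,"y":0.01,"z":0,"wx":0,"wy":0,"wz":1.5},
  {"x":-0.02,"y":0.01,"z":0,"wx":0,"wy":0,"wz":1.5},
  {"x":-0.02,"y":0.01,"z":0,"wx":0,"wy":0,"wz":1.5},
])

```text
time_s: 20.07
ee_pos: [0.5541, -0.1374, 0.0684]
orientation: [-3.043, -0.78, -0.0]
force: [-0.5, 0.9, -0.2]
opening: 0.0076
grip_force: 28.0
```

```bash
python3 -c "
from h import *
tw(4)"
```

```text
t 20.22 pos [ 0.5541 -0.1375  0.0684] yaw -61.23 F [-0.6   1.46 -0.48] T [0.153 0.019 0.126] eff6 [0.123 0.113 0.11  0.109] open 0.0074
```

Request:
arm_command([
  {"x":0,"y":0,"z":0,"wx":0,"wy":0,"wz":0.8},
  {"x":0,"y":0,"z":0,"wx":0,"wy":0,"wz":1.5},
  {"x":0,"y":0,"z":0,"wx":0,"wy":0,"wz":1.5},
  {"x":0,"y":0,"z":0,"wx":0,"wy":0,"wz":1.5},
])

```text
time_s: 20.6
ee_pos: [0.5541, -0.1376, 0.0684]
orientation: [-3.053, -0.74, -0.0]
force: [-0.5, 1.7, -0.7]
opening: 0.0071
grip_force: 28.0
```

```bash
python3 -c "
from h import *
tw(4)"
```

```text
t 20.75 pos [ 0.5541 -0.1375  0.0684] yaw -62.73 F [-0.49  1.82 -0.86] T [ 0.195 -0.03   0.13 ] eff6 [0.129 0.118 0.116 0.115] open 0.0075
```

Request:
arm_command([
  {"x":0,"y":0,"z":0,"wx":0,"wy":0,"wz":0.8},
  {"x":0,"y":0,"z":0,"wx":0,"wy":0,"wz":1.5},
  {"x":0,"y":0,"z":0,"wx":0,"wy":0,"wz":1.5},
  {"x":0,"y":0,"z":0,"wx":0,"wy":0,"wz":1.5},
])

```text
time_s: 21.13
ee_pos: [0.554, -0.1376, 0.0684]
orientation: [-3.062, -0.701, -0.0]
force: [-0.6, 1.2, -2.0]
opening: 0.0078
grip_force: 28.0
```

```bash
python3 -c "
from h import *
tw(4)"
```

```text
t 21.28 pos [ 0.5541 -0.1376  0.0684] yaw -64.23 F [-0.19  2.01 -1.34] T [ 0.173 -0.025  0.117] eff6 [0.14  0.13  0.128 0.127] open 0.0076
```

Request:
arm_command([
  {"x":0,"y":0,"z":0,"wx":0,"wy":0,"wz":0},
  {"x":0,"y":0,"z":0,"wx":0,"wy":0,"wz":0},
  {"x":0,"y":0,"z":0,"wx":0,"wy":0,"wz":0},
  {"x":0,"y":0,"z":0,"wx":0,"wy":0,"wz":0},
], gripper=0.75)

```text
time_s: 21.67
ee_pos: [0.5543, -0.138, 0.0687]
orientation: [3.062, 0.7, 0.001]
force: [0.9, -0.4, -0.7]
opening: 0.0213
grip_force: 0.0
```

```bash
python3 -c "
from h import *
tw(4)"
```

```text
t 21.82 pos [ 0.5541 -0.1378  0.0685] yaw -64.23 F [-0.18  0.12 -0.49] T [-0.006  0.007 -0.018] eff6 [0.001 0.001 0.001 0.   ] open 0.0216
```

Request:
arm_command([
  {"x":0,"y":0,"z":0,"wx":0,"wy":0,"wz":0},
  {"x":0,"y":0,"z":0,"wx":0,"wy":0,"wz":0},
  {"x":0,"y":0,"z":0,"wx":0,"wy":0,"wz":0},
  {"x":0,"y":0,"z":0,"wx":0,"wy":0,"wz":0},
], gripper=1)

```text
time_s: 22.2
ee_pos: [0.5539, -0.1379, 0.0685]
orientation: [3.062, 0.701, -0.0]
force: [-0.9, -1.3, 1.3]
opening: 0.0074
grip_force: 30.1
```

```bash
python3 -c "
from h import *
tw(5)"
```

```text
t 22.40 pos [ 0.5539 -0.1379  0.0685] yaw -64.21 F [-1.25 -1.18  1.69] T [-0.163  0.174  0.105] eff6 [0.093 0.096 0.098 0.1   0.101] open 0.0075
```

Request:
arm_command([
  {"x":0,"y":0,"z":0,"wx":0,"wy":0,"wz":0.7},
  {"x":0,"y":0,"z":0,"wx":0,"wy":0,"wz":1.2},
  {"x":0,"y":0,"z":0,"wx":0,"wy":0,"wz":1.2},
  {"x":0,"y":0,"z":0,"wx":0,"wy":0,"wz":1.2},
])

```text
time_s: 22.78
ee_pos: [0.5539, -0.1378, 0.0685]
orientation: [3.069, 0.669, -0.0]
force: [-2.5, -3.0, 2.8]
opening: 0.0074
grip_force: 30.3
```

```bash
python3 -c "
from h import *
tw(5)"
```

```text
t 22.98 pos [ 0.5539 -0.1378  0.0685] yaw -65.42 F [-2.15 -2.8   2.93] T [-0.329  0.35   0.159] eff6 [0.131 0.125 0.124 0.125 0.126] open 0.0073
```

Request:
arm_command([
  {"x":-0.02,"y":0.01,"z":-0.01,"wx":0,"wy":0,"wz":0},
  {"x":-0.04,"y":0.03,"z":-0.02,"wx":0,"wy":0,"wz":0.6},
  {"x":-0.04,"y":0.03,"z":-0.02,"wx":0,"wy":0,"wz":1.2},
  {"x":-0.04,"y":0.03,"z":-0.02,"wx":0,"wy":0,"wz":1.2},
  {"x":-0.04,"y":0.03,"z":-0.02,"wx":0,"wy":0,"wz":1.2},
])

```text
time_s: 23.45
ee_pos: [0.5539, -0.1379, 0.0685]
orientation: [-3.076, -0.636, -0.0]
force: [-1.9, -1.2, 0.4]
opening: 0.0074
grip_force: 30.1
```

```bash
python3 -c "
from h import *
tw(4)"
```

```text
t 23.60 pos [ 0.5538 -0.1379  0.0685] yaw -66.63 F [-1.44 -1.43  0.96] T [-0.176  0.173  0.09 ] eff6 [0.134 0.125 0.121 0.12 ] open 0.0069
```

Request:
arm_command([
  {"x":-0.02,"y":0.01,"z":0,"wx":0,"wy":0,"wz":0.6},
  {"x":-0.03,"y":0.02,"z":0,"wx":0,"wy":0,"wz":1.2},
  {"x":-0.03,"y":0.02,"z":0,"wx":0,"wy":0,"wz":1.2},
  {"x":-0.03,"y":0.02,"z":0,"wx":0,"wy":0,"wz":1.2},
])

```text
time_s: 23.98
ee_pos: [0.5537, -0.138, 0.0685]
orientation: [-3.082, -0.604, -0.001]
force: [-0.4, 0.7, -0.1]
opening: 0.0072
grip_force: 29.9
```

```bash
python3 -c "
from h import *
tw(4)"
```

```text
t 24.13 pos [ 0.5537 -0.138   0.0685] yaw -67.84 F [-0.31  0.95 -0.16] T [ 0.172 -0.002  0.091] eff6 [0.14  0.131 0.128 0.126] open 0.0075
```

Request:
arm_command([
  {"x":0,"y":0,"z":0,"wx":0,"wy":0,"wz":0.6},
  {"x":0,"y":0,"z":0,"wx":0,"wy":0,"wz":1.2},
  {"x":0,"y":0,"z":0,"wx":0,"wy":0,"wz":1.2},
  {"x":0,"y":0,"z":0,"wx":0,"wy":0,"wz":1.2},
])

```text
time_s: 24.52
ee_pos: [0.5536, -0.1381, 0.0685]
orientation: [-3.089, -0.571, -0.0]
force: [0.3, 1.8, -1.5]
opening: 0.0077
grip_force: 29.8
```

```bash
python3 -c "
from h import *
tw(4)"
```

```text
t 24.67 pos [ 0.5537 -0.1381  0.0685] yaw -69.03 F [ 0.91  2.62 -1.08] T [ 0.405 -0.135  0.103] eff6 [0.149 0.14  0.137 0.136] open 0.0074
```

Request:
arm_command([
  {"x":0.01,"y":-0.02,"z":0,"wx":0,"wy":0,"wz":0},
  {"x":0.01,"y":-0.03,"z":0,"wx":0,"wy":0,"wz":0},
])

```text
time_s: 24.88
ee_pos: [0.5536, -0.1381, 0.0686]
orientation: [-3.089, -0.572, -0.0]
force: [0.7, 1.1, -1.6]
opening: 0.0075
grip_force: 29.7
```

Request:
arm_command([
  {"x":0,"y":0,"z":0,"wx":0,"wy":0,"wz":0},
  {"x":0,"y":0,"z":0,"wx":0,"wy":0,"wz":0},
  {"x":0,"y":0,"z":0,"wx":0,"wy":0,"wz":0},
  {"x":0,"y":0,"z":0,"wx":0,"wy":0,"wz":0},
  {"x":0,"y":0,"z":0,"wx":0,"wy":0,"wz":0},
], gripper=0.7)

```text
time_s: 25.3
ee_pos: [0.5536, -0.1383, 0.0688]
orientation: [3.089, 0.572, 0.0]
force: [0.3, 0.5, 0.6]
opening: 0.0257
grip_force: 0.0
```

Request:
arm_command([
  {"x":0,"y":0,"z":0,"wx":0,"wy":0,"wz":0},
  {"x":0,"y":0,"z":0,"wx":0,"wy":0,"wz":0},
  {"x":0,"y":0,"z":0,"wx":0,"wy":0,"wz":0},
  {"x":0,"y":0,"z":0,"wx":0,"wy":0,"wz":0},
  {"x":0,"y":0,"z":0,"wx":0,"wy":0,"wz":0},
], gripper=1)

```text
time_s: 25.72
ee_pos: [0.5532, -0.1381, 0.0687]
orientation: [-3.089, -0.572, 0.001]
force: [-2.4, -0.1, 0.7]
opening: 0.0076
grip_force: 24.4
```

```bash
python3 -c "
from h import *
tw(5)"
```

```text
t 25.92 pos [ 0.5532 -0.1381  0.0687] yaw -69.01 F [-2.63 -0.37  1.92] T [-0.066  0.303  0.115] eff6 [0.116 0.119 0.123 0.126 0.129] open 0.0075
```

Request:
arm_command([
  {"x":0,"y":0,"z":0,"wx":0,"wy":0,"wz":0},
  {"x":0,"y":0,"z":0,"wx":0,"wy":0,"wz":0},
  {"x":0,"y":0,"z":0,"wx":0,"wy":0,"wz":0},
  {"x":0,"y":0,"z":0,"wx":0,"wy":0,"wz":0},
  {"x":0,"y":0,"z":0,"wx":0,"wy":0,"wz":0},
], gripper=0.6)

```text
time_s: 26.38
ee_pos: [0.5538, -0.138, 0.0686]
orientation: [-3.089, -0.572, -0.001]
force: [-0.5, -0.3, -0.0]
opening: 0.034
grip_force: 0.0
```

Request:
arm_command([
  {"x":0,"y":0,"z":-1,"wx":0,"wy":0,"wz":0},
  {"x":0,"y":0,"z":-3,"wx":0,"wy":0,"wz":0},
  {"x":0,"y":0,"z":-5,"wx":0,"wy":0,"wz":0},
  {"x":0,"y":0,"z":-6,"wx":0,"wy":0,"wz":0},
  {"x":0,"y":0,"z":-6,"wx":0,"wy":0,"wz":0},
])

```text
time_s: 26.8
ee_pos: [0.5555, -0.1388, 0.1318]
orientation: [3.086, 0.571, 0.009]
force: [-0.6, -0.2, -1.3]
opening: 0.0343
grip_force: 0.0
```

Run:
```python
from h import *
im=imaging.snapshot("wrist"); tw(2)
cv2.imwrite("pics/w6.png",im[60:340,160:500,::-1].repeat(2,0).repeat(2,1)[:600,:])
```

```text
t 26.90 pos [ 0.5536 -0.138   0.1288] yaw -69.02 F [-0.18 -0.38  0.17] T [-0.017  0.009  0.023] eff6 [0. 0.] open 0.0337
```

View pics/w6.png

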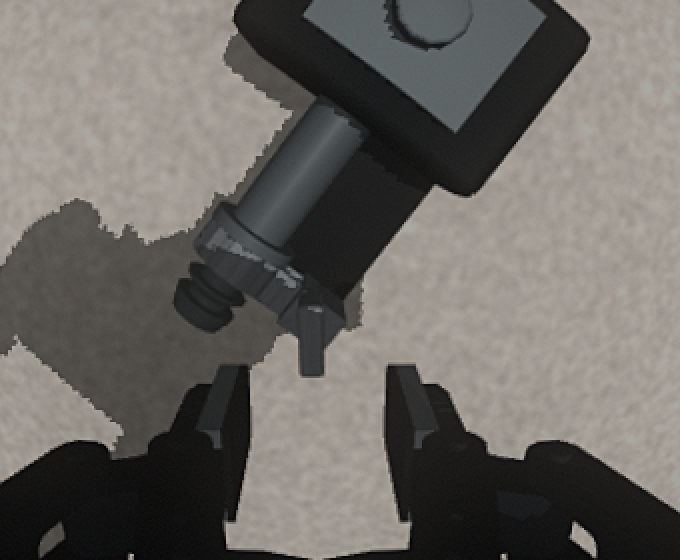

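The ring sits against the shoulder (crop about 245,255), the housing stands on the ledge (about 320,315), and the key has been turned and is clear of the gripper. I'm handing the job in.

```bash
python3 -c "
from h import *
print(order.job_done())"
```

```text
the job is handed in; nothing more can be done
None
```

I handed the job in at about 27 s: the steel clamp is home against the shoulder with its housing on the ledge, the band is snug at roughly 11 N by wrist torque (felt before the final release, not measured at the pad), the gripper is clear, and the other things on the shelf were never touched as far as I could tell; no verdict was returned.

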